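# Clear the tea box lid and flip it open so it stays back

## Task

A small white dish has been left on the right-hand lid of the wooden tea box. Without lifting it, slide the dish across with your fingertips on to the middle of the left-hand lid; then get a fingertip under the front lip of the right-hand lid and flip that lid up and over past its balance point, so that it stays leaning back fully open on its own. Keep the left-hand lid shut and leave the other things on the worktop where they are.

Things in the scene. Friction and masses are not known exactly. Their poses are not given: they have to be found in the camera images.
- tea_box: Wooden tea box, fixed, 300 (y) x 130 (x) x 88 mm high shut. Origin: centre of its underside; x to its back (hinge side), -x to its front, y to its left seen from the robot, z up. Two equal flat lids side by side, tops flush 88 mm above the worktop: left lid y = 1.5 to 150 mm, right lid y = -150 to -1.5 mm, both x = -65 to 65 mm. Walls 8 mm thick, 78 mm high; both halves hold paper tea sachets.
- right_lid (a joint): Opening angle of the right lid (rad): 0 shut; grows as the front edge rises and swings to the back; about 1.57 is upright (balance point, give or take 0.05), 1.95 its end stop. Free hinge, no spring: short of the balance point the lid falls shut, beyond it it falls back on to the stop. Slab 10 mm thick, about 0.16 kg (1 N under the lip lifts it), clear window flush in a wooden frame.
- left_lid (a joint): Opening angle of the left lid (rad), 0 shut. Same kind of lid; it is to stay shut.
- right_lid_hinge (a point): On the hinge axis of the right lid at the middle of its width: 69 mm behind the box's centre and 80 mm above the worktop. The axis is parallel to the box's y.
- right_lid_lip (a point): Middle of the front edge of the right lid's finger lip, at half its thickness; moves with the lid, 158 mm from the hinge axis. The lip is 70 mm wide (along y), 7 mm thick (79.5 to 86.5 mm above the worktop when shut) and sticks out 24 mm beyond the front wall; below it is free space down to the worktop.
- dish: Small round white dish, 97 mm across the rim, 84 mm across the flat foot, 13 mm high, about 0.11 kg, loose; its wall leans outward. Origin: centre of its underside; z up.
- tumbler: Teal glass tumbler, 77 mm across, 106 mm high, loose, to the right of the tea box; bystander. Origin: centre of its underside.
- small_spice: Spice jar with a gold-brown cap, 42 mm across, 106 mm high, loose, off the left back corner of the tea box; bystander. Origin: centre of its underside.
- spoon: Teaspoon, 130 x 27 x 11 mm, loose, lying on the worktop in front of the right half of the tea box; bystander. Origin: centre of its underside.
Not all that is in view belongs to the job. What is meant by the dish is not red, and is the smaller of those in its own colour.

How it is judged:
By the outcome, as a careful person would: the job done as asked, in the order asked, and still so for the second after the job is handed in, with the robot touching nothing.
It also fails if it takes over 61 s, if anything falls off the work surface, if the arm or the gripper's body presses on something with over 40 N, if the wrist force passes 120 N, or if a joint passes its speed limit or range.

## Robot

A 6-joint arm with a two-finger parallel gripper is mounted at the origin on a cart in front of the work surface, level with it; the furniture and walls round the work are solid. World frame = base frame: x ahead of the robot, y to its left, z up, the work surface at z = 0. Lengths are in m, angles in degrees, forces in N, time in s.
With the tool pointing down it reaches from about 0.3 to 0.775 m from the base axis. Payload 14.6 kg.
Tool frame: the origin (TCP) lies midway between the tips of the shut fingers; the grasp point (between the pads) lies 19 mm behind it; z points along the fingers, y is the line along which they close (so a half turn about z gives the same grasp; the last joint's range is limited). The gripper opens to 85 mm and grips with 20 to 120 N. Pads are 22 mm wide; open, the fingers measure 114 mm over their backs; the gripper's body (76 mm by 85 mm) begins 54 mm behind the grasp point. The pads swing forward as they close: fully open they stand 13 mm farther back than shut.
Start: joints at [-68.331, 17.183, 87.147, -0, 75.671, -3.816], TCP at [0.237, -0.496, 0.231] pointing down, gripper open.
Joint ranges: [-173.82, 173.82], [-45.26, 126.66], [13.44, 144.39], [-59.66, 239.66], [0, 175.72], [-146.38, 146.38]. Speed limits (degrees/s): [127.2, 127.2, 147.25, 180, 180, 180].

## Interface

Orientations are given as a 3x3 rotation matrix whose columns are the frame's x, y, z axes.
In Python, from rig import manip gives the robot as it stands.
- The arm moves only by the shell command python3 -m inch 'ROWS'. ROWS is 1 to 8 rows, parted by a bar, with the numbers parted by spaces; each row has 7 numbers: dx, dy, dz in shares of the most that a row can go, 1 being 62.5 mm, then a rotation vector rx, ry, rz in units of 4 degrees, then the finger opening in m; each row shifts and turns the commanded pose from where the row before left it, along the tool's axes as they then stand; what a row does not reach is not made up. A row lasts 1/8 s, in which the tool goes at most 0.0625 m and 10.7 degrees, less where a joint would pass 70% of its speed; a pose out of reach is approached as far as the arm can. The fingers move at their own pace and stop on an object; the grip force is fixed at half the most. Time passes only in rows, so rows that do not move let the fingers close. It prints the time, the measured TCP pose, the force, the opening and the grip force at its end. Input that does not fit is refused with a message, and nothing moves.
- manip.read_state(): the state, without advancing time (a new reading comes with each control period).
- manip.camera(name): name is "scene" or "top"; returns (picture, depth): 400x640x3 uint8, blue, green, red; 400x640 float32, m along the optical axis (not along the pixel's ray), 0 where there is no reading.
- manip.calibration(name): a dict with "mtx" (3x3 intrinsics, pixels), "R" (3x3) and "t" (3): a world point X has camera coordinates R X + t. Camera axes: x right, y down, z forward; pixel columns grow to the right and rows downward; lengths in m; the calibration is good to about 2 mm. A picture is of the moment at which its call begins. calibration takes no time and is no camera call.
- manip.close_job(): hands the job in; it is judged then, once.
Trained networks look in the newest picture that a camera, given by its name, has taken for a name from the list of things; names that differ only in an ending like _2 or _b are one class to them, and where a whole thing is asked for, a point or a joint stands for the part that bears it (a point fixed in the world has none). Each returns a list of dicts, best first, with "confidence" (0 to 1); they miss things now and then, are a little off and sometimes report something else, mostly with a low value. They report only what shows in the picture. A call takes as long as a camera call. They do not tell look-alikes from the thing itself.
- manip.look_for(camera, query): "centre" ([x, y, z] in m, in world coordinates, good to about 4 mm: the middle of the surface that is visible of it).
The state is a dict: "t": time; "joints": joint angles; "joint_vel": joint speeds; "joint_torque": joint torques, N m; "eef_pos": TCP position; "ee_rot": TCP orientation; "force": force on the tool from outside, world axes, zero at the start; "ft_torque": the same for the moment, N m; "width": finger opening in m; "finger_force": force on a finger pad.
Only numpy, scipy, OpenCV 4.12 (cv2) and the standard library are available. Lean on these libraries where they do the work, as an engineer would, in place of code of your own. Each camera call takes 0.05 s, during which the arm holds its last target. There are 200 camera calls.

## Working session

There is one attempt and no reset: what is moved stays moved. The work goes in short steps, Python scripts to look and compute and a shell command to move; the robot and the scene stay as the last step left them, time stands still between calls to the robot, and variables do not carry over. Pictures are saved under pics/ and viewed, at most 10 in all, crops included, and the job is handed in when it is done.

```bash
ls; mkdir -p pics
cat > h.py <<'E'
from rig import manip
import numpy as np, cv2
def proj(n,X):
    c=manip.calibration(n); p=np.array(c["mtx"])@(np.array(c["R"])@np.array(X).T+np.array(c["t"]).reshape(3,1)); return (p[:2]/p[2]).T
def world(n,d):
    c=manip.calibration(n); v,u=np.indices(d.shape); K=np.array(c["mtx"])
    P=np.stack([(u-K[0,2])/K[0,0]*d,(v-K[1,2])/K[1,1]*d,d],-1)
    return (P-np.array(c["t"]).ravel())@np.array(c["R"])
E
python3 - <<'E'
from h import *
for n in("scene","top"):
    im,d=manip.camera(n); cv2.imwrite(f"pics/{n}0.png",im); np.save(f"{n}0.npy",d)
    for q in("tea_box","dish","right_lid_lip","tumbler","small_spice","spoon"):
        print(n,q,[(np.round(r["centre"],3).tolist(),round(r["confidence"],2)) for r in manip.look_for(n,q)[:3]])
s=manip.read_state();print(s["t"],np.round(s["ee_rot"],3),s["eef_pos"],s["width"])
E
```

```text
pics
scene tea_box [([0.472, -0.359, 0.084], 0.79)]
scene dish [([0.5, -0.311, 0.093], 0.9), ([0.258, -0.434, 0.008], 0.8)]
scene right_lid_lip [([0.453, -0.363, 0.087], 0.84)]
scene tumbler [([0.521, -0.477, 0.068], 0.97), ([0.455, -0.364, 0.086], 0.33)]
scene small_spice []
scene spoon [([0.381, -0.439, 0.005], 0.67)]
top tea_box [([0.458, -0.23, 0.09], 0.82), ([0.504, -0.318, 0.1], 0.36)]
top dish [([0.412, 0.047, 0.005], 0.9), ([0.505, -0.315, 0.098], 0.74), ([0.278, -0.426, 0.004], 0.69)]
top right_lid_lip [([0.454, -0.344, 0.09], 0.91)]
top tumbler [([0.539, -0.484, 0.052], 0.97)]
top small_spice [([0.507, -0.064, 0.105], 0.77)]
top spoon [([0.376, -0.381, 0.005], 0.67), ([0.456, -0.348, 0.087], 0.67)]
0.7 [[ 0.903  0.43  -0.   ]
 [ 0.43  -0.903 -0.   ]
 [-0.     0.    -1.   ]] [ 0.23665734 -0.49647174  0.23128847] 0.08554799388840562
```

View pics/top0.png

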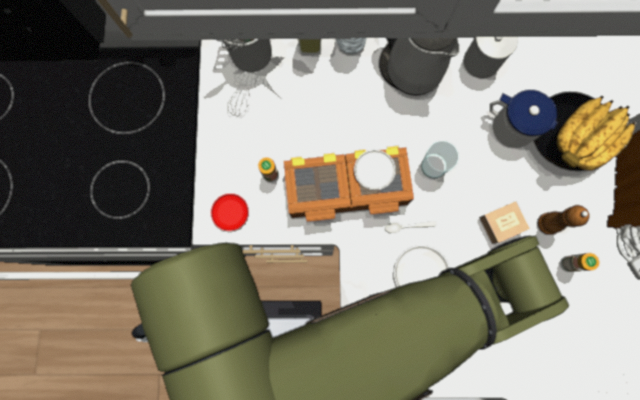

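View pics/scene0.png

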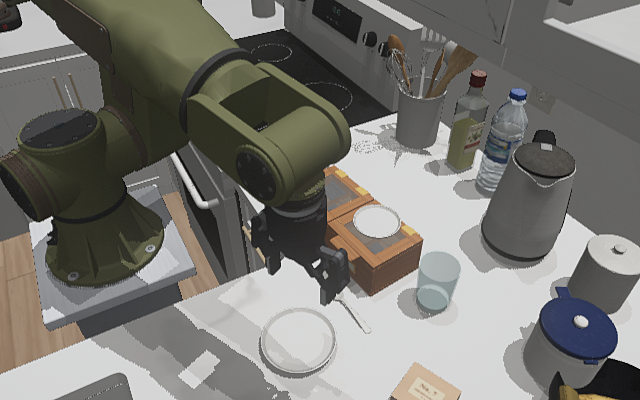

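Run:
```python
from h import *
P=world("top",np.load("top0.npy")); z=P[...,2]
m=(z>.080)&(z<.094)&(P[...,1]<-.06)&(P[...,1]>-.45)&(P[...,0]>.35)&(P[...,0]<.6)
n,l,st,c=cv2.connectedComponentsWithStats(m.astype(np.uint8))
k=1+np.argmax(st[1:,4]); q=P[l==k][:,:2]
print(st[k],cv2.minAreaRect((q*1000).astype(np.float32)),np.median(P[l==k][:,2]))
m=(z>.095)&(z<.11)&(abs(P[...,0]-.505)<.07)&(abs(P[...,1]+.315)<.07)
q=P[m];print(len(q),q.min(0),q.max(0),cv2.minEnclosingCircle((q[:,:2]*1000).astype(np.float32)))
```

```text
[ 283  145  131   77 6036] ((469.45452880859375, -253.19149780273438), (161.45928955078125, 301.04864501953125), 6.312330722808838) 0.08769758328554193
440 [ 0.45095743 -0.36159157  0.09500357] [ 0.546978   -0.26627839  0.10707693] ((499.310302734375, -314.4933166503906), 48.73741149902344)
```

The top view (left = +y) shows the tea box at columns 283–412, rows 147–220. The white dish is on its right lid at about (375,170). A larger plate at (422,270) and a red dish at (230,212) are look-alikes. The spoon is at (410,227) and the tumbler at (440,160). From depth I get:
- Box centre about (0.478, -0.252), yaw 6.3°.
- Dish at (0.499, -0.3145), radius 48.7 mm, which matches the stated size.

Next I move the tips to the right of the dish.

Units first: shifts go in shares of 62.5 mm and turns go in units of 4 degrees. So 0.05 m is 0.8, 0.0015 m is 0.024.

```bash
python3 -m inch '0.8 0.024 0 0 0 0 0.06 | 0.8 0.024 0 0 0 0 0.06 | 0.8 0.024 0 0 0 0 0.06 | 0.8 0.024 0 0 0 0 0.06 | 0.8 0.024 0 0 0 0 0.06 | 0.8 0.024 0 0 0 0 0.06'; python3 -m inch '0 0 0 0 0 -2.4 0.06 | 0 0 0 0 0 -2.4 0.06 | 0 0 0 0 0 -2.4 0.06 | 0 0 0 0 0 -2.4 0.06 | 0 0 0 0 0 -2.4 0.06 | 0 0 0 0 0 -2.4 0.06 | 0 0 0 0 0 -2.4 0.06 | 0 0 0 0 0 -2.4 0.06'
cat >> h.py <<'E'
BC=np.array([.4779,-.2523]); a=np.radians(6.3); BR=np.array([[np.cos(a),-np.sin(a)],[np.sin(a),np.cos(a)]])
def tobox(p): p=np.array(p); return np.r_[BR.T@(p[:2]-BC),p[2]]
def frombox(p): p=np.array(p); return np.r_[BR@p[:2]+BC,p[2]]
def st(target=None):
    s=manip.read_state(); R=np.array(s["ee_rot"]); p=np.array(s["eef_pos"])
    print("t",s["t"],"box",np.round(tobox(p),4),"xyaw",np.degrees(np.arctan2(R[1,0],R[0,0])).round(1),"F",np.round(s["force"],1),"j",np.round(s["joints"],0),"w",round(s["width"],4))
    if target is not None: print("tool delta",np.round(R.T@(frombox(target)-p),4))
E
python3 -c "
from h import *; st(np.r_[tobox([.5124,-.3751,.12])])"
```

```text
t: 1.45
eef_pos: [0.5128, -0.3747, 0.2313]
ee_rot: [[0.903, 0.43, 0.0], [0.43, -0.903, -0.0], [-0.0, 0.0, -1.0]]
force: [-0.8, -0.4, 0.2]
width: 0.0602
finger_force: 0.0
t: 2.45
eef_pos: [0.5113, -0.3755, 0.2312]
ee_rot: [[-0.218, 0.976, -0.0], [0.976, 0.218, 0.0], [0.0, -0.0, -1.0]]
force: [-0.0, 0.4, 0.3]
width: 0.0603
finger_force: 0.0
t 2.45 box [ 0.0197 -0.1262  0.2312] xyaw 102.6 F [-0.   0.4  0.3] j [-40.  28.  72.  -0.  80. -52.] w 0.0603
tool delta [0.0002 0.0012 0.1112]
```

In the tool's units: 0.045 m is 0.72, 0.041 m is 0.656.

```bash
python3 -m inch '0 0.016 0.72 0 0 0 0.06 | 0 0 0.72 0 0 0 0.06 | 0 0 0.656 0 0 0 0.06 | 0 0 0 0 0 0 0.06'
python3 - <<'E'
from h import *
im,d=manip.camera("scene"); st()
cv2.imwrite("pics/s1.png",cv2.resize(im[170:330,270:480],None,fx=3.5,fy=3.5))
E
```

```text
t: 2.95
eef_pos: [0.5112, -0.3744, 0.0975]
ee_rot: [[-0.213, 0.977, -0.004], [0.977, 0.213, 0.004], [0.004, -0.003, -1.0]]
force: [0.1, -0.3, 0.6]
width: 0.06
finger_force: 0.0
t 3.0 box [ 0.0206 -0.1259  0.1002] xyaw 102.3 F [0.7 0.1 1.7] j [-40.  35.  79.  -0.  66. -52.] w 0.0602
```

View pics/s1.png

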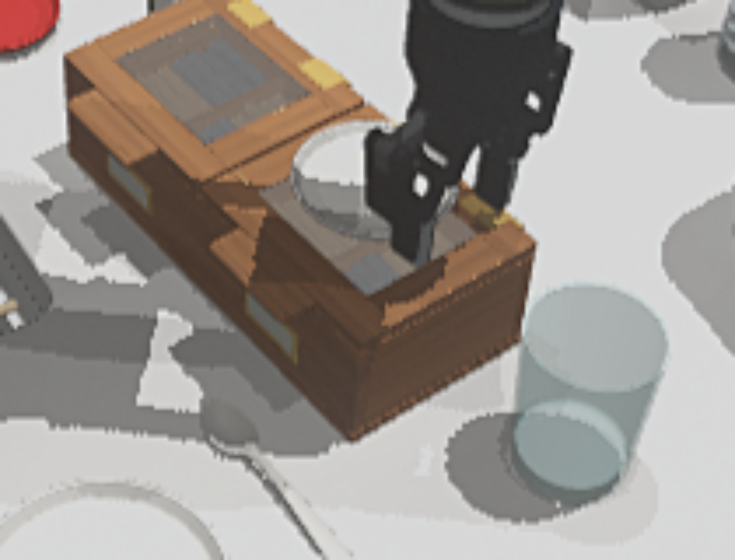

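The crop shows both fingers on the right lid, to the right of the dish (about (350,180) in the crop) and clear of the tumbler. I'll feel down to the lid.

```bash
for i in 1 2 ; do python3 -m inch '0 0 0.064 0 0 0 0.06 | 0 0 0 0 0 0 0.06' | egrep "eef_pos|force"; done;  python3 -m inch '0 0 0.048 0 0 0 0.06 | 0 0 0 0 0 0 0.06' | egrep "eef_pos|force"
```

```text
eef_pos: [0.5127, -0.3756, 0.0976]
force: [-1.0, 0.1, 0.5]
finger_force: 0.0
eef_pos: [0.5122, -0.3753, 0.0922]
force: [-0.1, 0.1, -0.4]
finger_force: 0.0
eef_pos: [0.5122, -0.3752, 0.089]
force: [0.1, -0.2, 0.2]
finger_force: 0.0
```

In the tool's units: 0.003 m is 0.048.

```bash
python3 -m inch '0 0 0.048 0 0 0 0.06 | 0 0 0 0 0 0 0.06' | egrep "eef_pos|force"; python3 -m inch '0.096 0 0 0 0 0 0.06 | 0.096 0 0 0 0 0 0.06 | 0.096 0 0 0 0 0 0.06 | 0.096 0 0 0 0 0 0.06 | 0.096 0 0 0 0 0 0.06 | 0 0 0 0 0 0 0.06'
python3 - <<'E'
from h import *
st()
im,d=manip.camera("top"); P=world("top",d);q=P[(abs(P[...,2]-.101)<.005)&(abs(P[...,0]-.505)<.08)&(abs(P[...,1]+.28)<.1)]
print(len(q)); print(tobox(np.median(q,0)))
cv2.imwrite("pics/t1.png",cv2.resize(im[120:250,250:470],None,fx=3.5,fy=3.5))
E
```

```text
eef_pos: [0.5122, -0.3752, 0.0859]
force: [1.1, 0.1, 0.3]
finger_force: 0.0
t: 4.75
eef_pos: [0.5059, -0.3456, 0.0864]
ee_rot: [[-0.213, 0.977, -0.0], [0.977, 0.213, 0.0], [0.0, 0.0, -1.0]]
force: [0.5, 0.2, -0.5]
width: 0.0601
finger_force: 0.0
t 4.75 box [ 0.0176 -0.0958  0.0864] xyaw 102.3 F [ 0.5  0.2 -0.5] j [-38.  33.  84.   0.  62. -50.] w 0.0601
0
[nan nan nan]
  return _methods._mean(a, axis=axis, dtype=dtype,
  ret = um.true_divide(
```

View pics/t1.png

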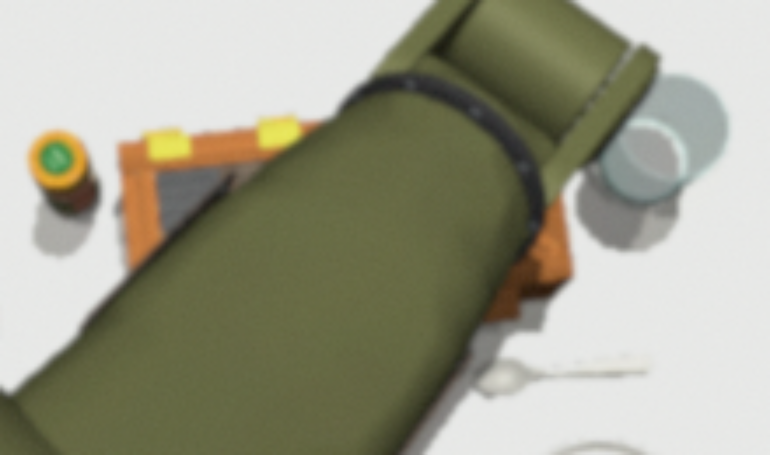

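The arm covers the dish in the top view, so I'll measure from the scene camera.

```bash
cat >> h.py <<'E'
def dish():
    im,d=manip.camera("scene"); P=world("scene",d); hsv=cv2.cvtColor(im,cv2.COLOR_BGR2HSV)
    B=(P[...,:2]-BC)@BR
    m=(P[...,2]>.0915)&(P[...,2]<.106)&(hsv[...,1]<40)&(hsv[...,2]>120)&(abs(B[...,0])<.08)&(abs(B[...,1])<.16)&(d>0)
    m=cv2.morphologyEx(m.astype(np.uint8),cv2.MORPH_OPEN,np.ones((2,2)))
    q=B[m>0]; print("n",len(q),"min",q.min(0).round(4),"max",q.max(0).round(4),"circ",cv2.minEnclosingCircle((q*1000).astype(np.float32)))
    print(manip.look_for("scene","dish")[0:1] and [tobox(r["centre"]).round(3) for r in manip.look_for("scene","dish")])
    return im
E
python3 -c "
from h import *
im=dish();cv2.imwrite('pics/s2.png',cv2.resize(im[150:310,250:460],None,fx=3.5,fy=3.5))"
```

```text
n 188 min [-0.4956 -0.5965] max [ 0.0611 -0.0001] circ ((-225.6114044189453, -304.6452331542969), 397.5416564941406)
[array([-0.238, -0.153,  0.005]), array([-0.033,  0.302,  0.003]), array([-0.005, -0.038,  0.093])]
```

View pics/s2.png

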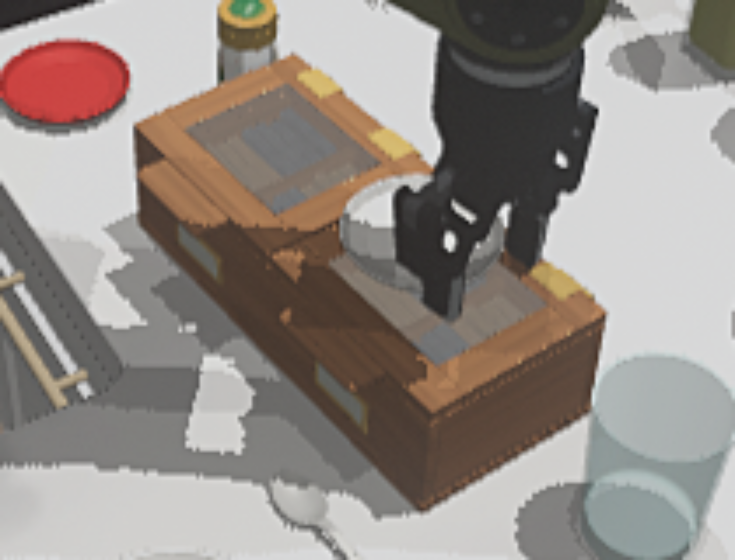

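The crop shows the dish cradled by both tips and starting to cross. Its leading edge is at y ≈ 0 in the box frame, so its centre is at about -0.048. I'll continue pushing.

In the tool's units: 0.012 m is 0.192, 0.008 m is 0.128.

```bash
python3 -m inch '0.192 0 0 0 0 0 0.06 | 0.192 0 0 0 0 0 0.06 | 0.192 0 0 0 0 0 0.06 | 0.192 0 0 0 0 0 0.06 | 0.192 0 0 0 0 0 0.06 | 0.192 0 0 0 0 0 0.06 | 0.192 0 0 0 0 0 0.06 | 0.128 0 0 0 0 0 0.06' | egrep "pos|force"; python3 -m inch '0.128 0 0 0 0 0 0.06 | 0.096 0 0 0 0 0 0.06 | 0.08 0 0 0 0 0 0.06 | 0.048 0 0 0 0 0 0.06 | 0 0 0 0 0 0 0.06'| egrep "pos|force"; python3 -c "
from h import *
st();im=dish()"
```

```text
eef_pos: [0.4862, -0.2553, 0.0863]
force: [0.5, -1.9, -0.7]
finger_force: 0.3
eef_pos: [0.4816, -0.2345, 0.0863]
force: [0.1, -0.1, 0.3]
finger_force: 0.0
t 6.575 box [0.0057 0.0173 0.0863] xyaw 102.3 F [ 0.1 -0.1  0.3] j [-30.  25.  98.   0.  58. -42.] w 0.0599
n 140 min [-0.063   0.0194] max [0.0577 0.1133] circ ((-4.649364471435547, 49.0189208984375), 64.3580551147461)
[array([-0.022,  0.061,  0.092]), array([-0.243, -0.153,  0.009]), array([-0.031,  0.304,  0.002])]
```

In the tool's units: -0.01 m is -0.16, -0.06 m is -0.96.

```bash
python3 -m inch '0.064 0 0 0 0 0 0.06 | 0.064 0 0 0 0 0 0.06 | 0.032 0 0 0 0 0 0.06 | 0 0 0 0 0 0 0.06 | -0.32 0 0 0 0 0 0.06 | -0.48 0 -0.16 0 0 0 0.06 | -0.48 0 -0.96 0 0 0 0.06 | -0.48 0 -0.96 0 0 0 0.06' | egrep "pos|force"
python3 - <<'E'
from h import *
st(); im=dish(); im,d=manip.camera("top"); P=world("top",d); B=(P[...,:2]-BC)@BR
q=B[(P[...,2]>.095)&(P[...,2]<.108)&(abs(B[...,0])<.08)&(abs(B[...,1]-.075)<.08)]
print(len(q), len(q) and cv2.minEnclosingCircle((q*1000).astype(np.float32)))
cv2.imwrite('pics/t2.png',cv2.resize(im[100:300,200:480],None,fx=2.5,fy=2.5))
E
```

```text
eef_pos: [0.5019, -0.3302, 0.2095]
force: [1.2, 0.4, -0.7]
finger_force: 0.0
t 7.725 box [ 0.0153 -0.0801  0.2095] xyaw 102.3 F [ 1.2  0.4 -0.7] j [-37.  25.  80.  -0.  75. -49.] w 0.0599
n 475 min [-0.0506  0.0275] max [0.0538 0.1231] circ ((1.6003761291503906, 72.50940704345703), 52.44535446166992)
[array([-0.24 , -0.154,  0.008]), array([-0.031,  0.301,  0.004]), array([-0.001,  0.08 ,  0.095])]
61 ((36.317447662353516, 105.92396545410156), 28.553482055664062)
```

View pics/t2.png

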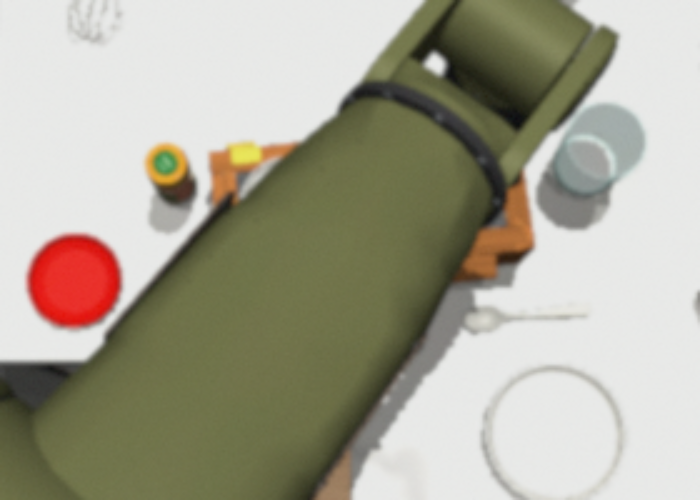

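The dish centre is at about (0.002, 0.075) in the box frame, which is the middle of the left lid. Next I shut the fingers, move to the front of the right lid, and turn the tool to face the box.

In the tool's units: -0.045 m is -0.72, 0.006 m is 0.096, 10.6 degrees is 2.65.

```bash
python3 -m inch '0.096 -0.72 0 0 0 0 0 | 0.096 -0.72 0 0 0 0 0 | 0.096 -0.72 0 0 0 0 0 | 0.096 -0.72 0 0 0 0 0 | 0 0 0 0 0 2.65 0 | 0 0 0 0 0 2.65 0 | 0 0 0 0 0 2.65 0 | 0 0 0 0 0 2.65 0' | egrep "pos|force"; python3 -m inch '0 0 0 0 0 2.65 0 | 0 0 0 0 0 2.65 0 | 0 0 0 0 0 2.65 0 | 0 0 0 0 0 2.65 0 | 0 0 0 0 0 2.65 0' | egrep "pos|force"; python3 -c "
from h import *
st([-.16,-.076,.19])"
```

```text
eef_pos: [0.3207, -0.3427, 0.2067]
force: [0.0, 0.1, 0.1]
finger_force: 0.0
eef_pos: [0.3207, -0.3428, 0.2067]
force: [0.1, 0.4, 0.1]
finger_force: 0.0
t 9.55 box [-0.1662 -0.0727  0.2067] xyaw 6.6 F [0.1 0.4 0.1] j [-51.   8. 101.   0.  70.  32.] w 0.0003
tool delta [0.0062 0.0034 0.0167]
```

Now I pitch the tips forward in stages.

In the tool's units: 0.006 m is 0.096, 0.003 m is 0.048, 10 degrees is 2.5.

```bash
python3 -m inch '0.096 0.048 0 0 2.5 0 0 | 0 0 0 0 2.5 0 0 | 0 0 0 0 2.5 0 0 | 0 0 0 0 2.5 0 0 | 0 0 0 0 0 0 0'; python3 -c "
from h import *
st([-.10,-.076,.05])"
```

```text
t: 10.18
eef_pos: [0.326, -0.3452, 0.2061]
ee_rot: [[0.762, 0.117, 0.637], [0.087, -0.993, 0.078], [0.642, -0.004, -0.767]]
force: [-0.8, 1.2, 0.4]
width: -0.0002
finger_force: 0.0
t 10.175 box [-0.1612 -0.0757  0.2061] xyaw 6.5 F [-0.8  1.2  0.4] j [-70.   4. 115.  46.  60. -10.] w -0.0002
tool delta [-0.0532  0.0015  0.159 ]
```

In the tool's units: 9 degrees is 2.25.

```bash
python3 -m inch '0 0 0 0 2.25 0 0 | 0 0 0 0 2.25 0 0 | 0 0 0 0 0 0 0'; python3 -c "
from h import *
st([-.115,-.076,.045])"
```

```text
t: 10.55
eef_pos: [0.3269, -0.3448, 0.2062]
ee_rot: [[0.531, 0.12, 0.839], [0.059, -0.993, 0.105], [0.845, -0.006, -0.534]]
force: [0.4, 0.0, 0.7]
width: 0.0001
finger_force: 0.0
t 10.55 box [-0.1602 -0.0754  0.2062] xyaw 6.4 F [0.4 0.  0.7] j [-77.   8. 120.  66.  67. -30.] w 0.0001
tool delta [-0.1122  0.002   0.1243]
```

```bash
python3 -m inch '-0.448 0.008 0.496 0 0 0 0 | -0.448 0.008 0.496 0 0 0 0 | -0.448 0.008 0.496 0 0 0 0 | -0.448 0.008 0.496 0 0 0 0 | 0 0 0 0 0 0 0'; python3 -c "
from h import *
st([-.082,-.076,.0585]); im,_=manip.camera('scene');cv2.imwrite('pics/s3.png',cv2.resize(im[150:330,240:460],None,fx=3.3,fy=3.3))"
```

```text
t: 11.18
eef_pos: [0.3739, -0.3401, 0.0455]
ee_rot: [[0.53, 0.125, 0.839], [0.062, -0.992, 0.109], [0.846, -0.006, -0.534]]
force: [0.3, -0.5, 0.6]
width: 0.0002
finger_force: 0.0
t 11.175 box [-0.113  -0.0759  0.0455] xyaw 6.6 F [ 0.3 -0.5  0.6] j [-71.  31. 120.  83.  57. -54.] w 0.0002
tool delta [0.0276 0.0005 0.0193]
```

View pics/s3.png

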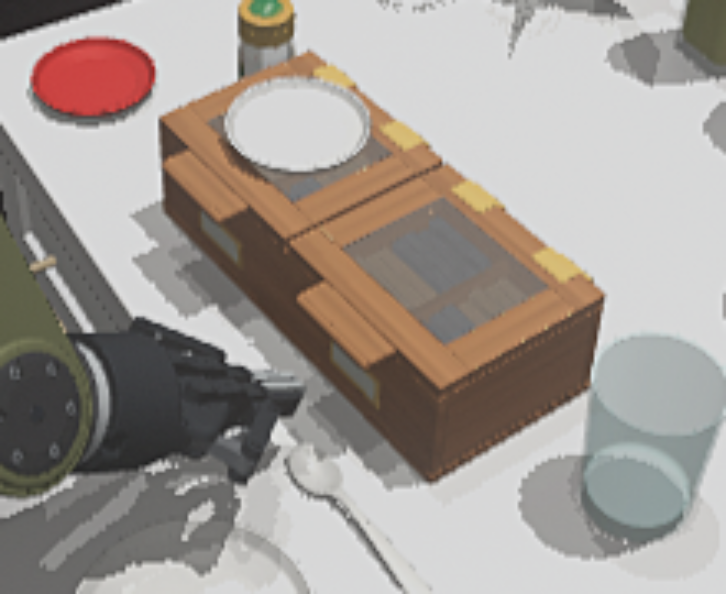

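The crop shows the dish centred on the left lid and both lids shut. The shut fingertips at (290,385) are low in front of the lip at (345,325), clear of the spoon. I'll go forward, then up under the lip.

In the tool's units: 0.013 m is 0.208, 0.0083 m is 0.1328.

```bash
python3 -m inch '0.1328 0 0.208 0 0 0 0 | 0.1328 0 0.208 0 0 0 0 | 0 0 0 0 0 0 0' | egrep "pos|force"; python3 -m inch '0.128 0 -0.08 0 0 0 0 | 0.128 0 -0.08 0 0 0 0 | 0.128 0 -0.08 0 0 0 0 | 0 0 0 0 0 0 0' | egrep "pos|force"; python3 -c "
from h import *
st([-.082,-.076,.0585])"
```

```text
eef_pos: [0.4049, -0.338, 0.0487]
force: [0.5, -0.3, -0.2]
finger_force: 0.0
eef_pos: [0.4036, -0.3386, 0.0768]
force: [-1.9, -1.2, -0.9]
finger_force: 0.7
t 12.1 box [-0.0833 -0.0776  0.0768] xyaw 7.0 F [-1.9 -1.2 -0.9] j [-67.  27. 119.  83.  55. -49.] w 0.0005
tool delta [-0.0149 -0.0016  0.0108]
```

```bash
python3 -m inch '0.224 0 -0.0848 0 0 0 0 | 0.224 0 -0.0848 0 0 0 0 | 0.224 0 -0.0848 0 0 0 0 | 0.272 0 -0.0128 0 0 0 0 | 0.272 0 -0.0128 0 0 0 0 | 0.272 0 -0.0128 0 0 0 0'; python3 -c "
from h import *
st([-.010,-.076,.197])"
```

```text
t: 12.85
eef_pos: [0.4373, -0.3341, 0.1648]
ee_rot: [[0.526, 0.12, 0.842], [0.063, -0.993, 0.102], [0.848, -0.0, -0.53]]
force: [-0.8, -0.0, -0.8]
width: 0.0001
finger_force: 0.4
t 12.85 box [-0.0493 -0.0768  0.1648] xyaw 6.8 F [-0.8 -0.  -0.8] j [-62.  17. 116.  77.  54. -32.] w 0.0001
tool delta [ 0.0482 -0.0005  0.0162]
```

Tracking is exact, so I continue the arc and check the scene.

In the tool's units: 0.016 m is 0.256, 0.0054 m is 0.0864.

```bash
python3 -m inch '0.256 0 0.0864 0 0 0 0 | 0.256 0 0.0864 0 0 0 0 | 0.256 0 0.0864 0 0 0 0 | 0 0 0 0 0 0 0'; python3 -c "
from h import *
st([.038,-.076,.2145]); im,_=manip.camera('scene');cv2.imwrite('pics/s4.png',cv2.resize(im[90:330,240:500],None,fx=2.4,fy=2.4))"
```

```text
t: 13.35
eef_pos: [0.4765, -0.3294, 0.1971]
ee_rot: [[0.526, 0.121, 0.842], [0.065, -0.993, 0.102], [0.848, 0.001, -0.529]]
force: [-1.5, 0.5, -0.5]
width: -0.0003
finger_force: 0.2
t 13.35 box [-0.0098 -0.0764  0.1971] xyaw 7.0 F [-1.5  0.5 -0.5] j [-57.  15. 112.  75.  52. -25.] w -0.0003
tool delta [0.0401 0.0001 0.0314]
```

View pics/s4.png

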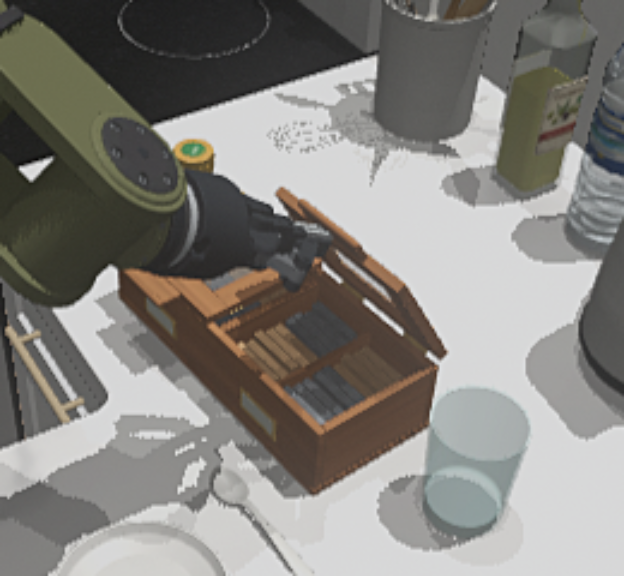

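The crop shows the right lid raised to about 60°, with the fingertips under it at (310,245). The left lid is shut. I continue over the balance point.

In the tool's units: 0.0134 m is 0.2144, 0.0104 m is 0.1664.

```bash
python3 -m inch '0.2144 0 0.1664 0 0 0 0 | 0.2144 0 0.1664 0 0 0 0 | 0.2144 0 0.1664 0 0 0 0 | 0.1152 0 0.1664 0 0 0 0 | 0.1152 0 0.1664 0 0 0 0 | 0.1152 0 0.1664 0 0 0 0 | 0 0 0 0 0 0 0'; python3 -m inch '0.08 0 0.176 0 0 0 0 | 0.08 0 0.192 0 0 0 0 | 0 0 0 0 0 0 0 | 0 0 0 0 0 0 0 | 0 0 0 0 0 0 0'; python3 -c "
from h import *
st([-.1,-.076,.22])"
```

```text
t: 14.28
eef_pos: [0.5618, -0.3188, 0.2158]
ee_rot: [[0.526, 0.121, 0.842], [0.064, -0.993, 0.102], [0.848, -0.0, -0.53]]
force: [-0.5, -0.6, -0.6]
width: 0.0
finger_force: 0.0
t: 14.9
eef_pos: [0.5856, -0.3163, 0.2124]
ee_rot: [[0.526, 0.12, 0.842], [0.063, -0.993, 0.101], [0.848, -0.0, -0.53]]
force: [0.3, -0.4, -0.1]
width: 0.0002
finger_force: 0.0
t 14.9 box [ 0.1    -0.0755  0.2124] xyaw 6.9 F [ 0.3 -0.4 -0.1] j [-46.  21. 101.  76.  44. -15.] w 0.0002
tool delta [-0.0995 -0.0015 -0.1737]
```

```bash
python3 -m inch '-0.192 0 -0.4 0 0 0 0 | -0.32 0 -0.56 0 0 0 0 | -0.32 0 -0.56 0 0 0 0 | -0.32 0 -0.56 0 0 0 0 | -0.32 0 -0.56 0 0 0 0 | 0 0 -0.48 0 0 0 0 | 0 0 0 0 0 0 0 | 0 0 0 0 0 0 0' | egrep "pos|force"; python3 -c "
from h import *
st(); im=dish();cv2.imwrite('pics/s5.png',cv2.resize(im[90:330,240:500],None,fx=2.4,fy=2.4))
im,d=manip.camera('top');P=world('top',d);B=(P[...,:2]-BC)@BR
m=(P[...,2]>.13)&(B[...,1]<-.01)&(B[...,1]>-.15)&(B[...,0]>.06)&(B[...,0]<.16)
q=np.c_[B[m][:,0],P[m][:,2]];print(len(q),np.median(np.degrees(np.arctan2(q[:,1]-.08,.069-q[:,0]))))"
```

```text
eef_pos: [0.3735, -0.3419, 0.2375]
force: [-0.7, -0.0, 0.0]
finger_force: 0.0
t 15.9 box [-0.1136 -0.0776  0.2375] xyaw 6.9 F [-0.7 -0.   0. ] j [-71.   6. 116.  67.  64. -24.] w -0.0001
n 365 min [-0.4956 -0.5965] max [0.0544 0.1226] circ ((-233.7150115966797, -241.92735290527344), 440.760986328125)
[array([-0.24 , -0.156,  0.009]), array([0.012, 0.084, 0.094]), array([0.004, 0.318, 0.007]), array([0.005, 0.026, 0.086])]
3714 102.32836159180776
```

View pics/s5.png

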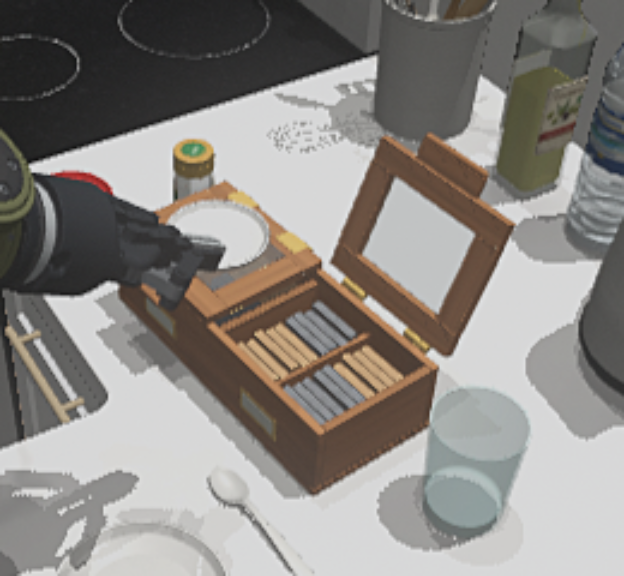

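The crop shows the right lid leaning back open on its own at (425,245), with the dish on the shut left lid at (220,235). The spoon, tumbler and spice jar have not moved, and the gripper is clear. I hand the job in.

```bash
python3 -c "
from rig import manip
print(manip.close_job())"
```

```text
the job is handed in; nothing more can be done
None
```

The job is handed in at about 16 s: the dish was slid to the middle of the shut left lid, the right lid leans back open on its own, and the spoon, tumbler and spice jar look unmoved in the final picture.

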